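# Slide the soap dish back between the taps

### The job

Push the soap dish with your fingertips along the counter, through the narrow gap between the two taps, until its far end sits squarely against the low rail behind them. Keep it flat on the counter the whole way, do not pick it up, and leave the cream jar, the tumbler and the jar of flowers where they stand.

Things in the scene. Friction and masses are not known exactly. Their poses are not given: they have to be found in the camera images.
- dish: Loose wooden soap dish, a flat rectangular tray 100 mm long (its x), 70 wide (y), 24 high, walls 6 mm, pale soap stuck fast in it (top at 22 mm); 0.2-0.4 kg. Origin: centre of its underside, on the counter; z up. Starts on the robot's side of the taps, up to 40 mm off the gap's line and turned up to 0.4 rad from it, +x end towards the taps.
- taps: Fixed pair of low white taps with steel cross handles. Origin: on the counter midway between them; x points level through the gap, away from the robot, z up. Tap axes at y = +67 and -67 mm; upright round skirts 56 mm across, 26 high: the gap is 78 mm wide at x = 0. Above, cross handles reach 30 mm out along the diagonals at 46-56 mm height; top at 58 mm.
- rail (a point): Low white fixed rail behind the taps, 240 mm long (y), 18 thick, 36 high. This point: middle of its near face, on the counter, 100 mm beyond the taps' origin along their x, to which the face is square; axes as the taps'. The dish home against it has its near end level with the tap axes.
- cream: Bystander: loose round amber cream jar, 52 mm across, 48 mm high, to the right (y-) of the dish. Origin: centre of its underside.
- tumbler: Bystander: loose blue tumbler, 72 mm across the rim, 95 mm high, with a toothbrush standing up to 190 mm, right (y-) of the right tap. Origin: centre of its underside.
- flowers: Bystander: loose green glass jar of flowers, 72 mm across, 85 mm high, flowers up to 195 mm high and 110 mm across, left (y+) of the left tap. Origin: centre of its underside.
Things that resemble listed ones, but are neither listed nor needed, are in the scene too. Of the things that look like the dish, the smallest one is meant.

How it is judged:
By the outcome, as a careful person would: the job done as asked, in the order asked, and still so for the second after the job is handed in, with the robot touching nothing.
It also fails if it takes over 72 s, if anything falls off the work surface, if the arm or the gripper's body presses on something with over 40 N, if the wrist force passes 120 N, or if a joint passes its speed limit or range.

### The arm

A 6-joint arm with a two-finger parallel gripper is mounted at the origin on the work surface. World frame = base frame: x ahead of the robot, y to its left, z up, the work surface at z = 0. Lengths are in m, angles in rad, forces in N, time in s.
With the tool pointing down it reaches from about 0.35 to 0.85 m from the base axis. Payload 8.1 kg.
Tool frame: the origin (TCP) lies on the mounting face of the last link; the fingertips stand 186 mm ahead of it and the grasp point (between the pads) lies 167 mm ahead of it; z points along the fingers, y is the line along which they close (so a half turn about z gives the same grasp; the last joint's range is limited). The gripper opens to 93 mm and grips with 3 to 60 N. Pads are 15 mm wide; open, the fingers measure 128 mm over their backs; the gripper's body (75 mm by 188 mm) begins 65 mm behind the grasp point.
Start: joints at [-1.312, 0.13, 1.488, -0, 1.523, -0.085], TCP at [0.202, -0.565, 0.405] pointing down, gripper open.
Joint ranges: [-2.96, 2.96], [-0.89, 2.26], [0.02, 2.5], [-1.34, 4.48], [0, 2.73], [-2.66, 2.66]. Speed limits (rad/s): [2.39, 2.39, 2.79, 3.14, 3.14, 3.14].

### API

Orientations are given as a rotation vector (axis times angle).
In Python, from plant import read_state, read_camera, camera_params, close_job gives the robot as it stands. The module is installed in compiled form; this text tells all that it offers.
- The arm moves only by the tool servo_tool, never from a script. Its argument "increments" is a list of rows, each an object with "slide": the shift along the tool's x, y, z in mm, a list of three; "dr": the turn, a rotation vector about the tool's x, y, z in rad, a list of three; "jaw": the closure, from 0 (fully open) to 1 (shut). In form: [{"slide": [x, y, z], "dr": [ax, ay, az], "jaw": jaw}, ...]. A call has 1 to 20 rows; each row is the pose to reach, as a shift and turn from the pose commanded when the call began, along the tool's axes at that moment; what a row does not reach only later rows make up. A row lasts 1/10 s, in which the tool goes at most 50 mm and 8.59 degrees, less where a joint would pass 70% of its speed; a pose out of reach is approached as far as the arm can. A call with a gripper value outside its range is refused whole. The fingers move at their own pace and stop on an object; "force" is the grip in N (left out, the last holds). Time passes only in rows, so rows that repeat a pose let the fingers close. It gives the time, the measured TCP pose, the force, the opening and the grip force at its end, in the units of the state.
- read_state(): the state, without advancing time (a new reading comes with each control period).
- read_camera(name): name is "scene" or "top"; returns (picture, depth): 400x640x3 uint8, red, green, blue; 400x640 float32, m along the optical axis (not along the pixel's ray), 0 where there is no reading.
- camera_params(name): a dict with "fx", "fy", "cx", "cy" (pixels), "rvec" (rotation vector, rad) and "tvec" (3), from world to camera coordinates, as OpenCV has them. Camera axes: x right, y down, z forward; pixel columns grow to the right and rows downward; lengths in m; the calibration is good to about 2 mm. A picture is of the moment at which its call begins. camera_params takes no time and is no camera call.
- close_job(): hands the job in; it is judged then, once.
The state is a dict: "t": time; "q": joint angles; "dq": joint speeds; "joint_torque": joint torques, N m; "tool_pos": TCP position; "orientation": TCP orientation; "force": force on the tool from outside, world axes, zero at the start; "wrist_torque": the same for the moment, N m; "opening": finger opening in m; "gripper_force": force on a finger pad.
Only numpy, scipy, OpenCV 4.12 (cv2) and the standard library are available. Lean on these libraries where they do the work, as an engineer would, in place of code of your own. Each camera call takes 0.05 s, during which the arm holds its last target. There are 200 camera calls.

## Working session

There is one attempt and no reset: what is moved stays moved. The work goes in short steps, Python scripts to look and compute and a tool call to move; the robot and the scene stay as the last step left them, time stands still between calls to the robot, and variables do not carry over. Pictures are saved under pics/ and viewed, at most 10 in all, crops included, and the job is handed in when it is done.

Besides the shell and the picture viewer there is one more tool, called after ">>>" by a JSON object that holds its "op" and its "data", one argument or row to a line. servo_tool: Moves the arm, as the interface text tells. Its arguments: {"type":"object","properties":{"increments":{"type":"array"},"force":{"type":"number"}},"required":["increments"]}

```bash
mkdir -p pics; cat > h.py <<'E'
import numpy as np,cv2
from plant import *
def cam(n,save=None):
    p,d=read_camera(n)
    if save: cv2.imwrite(f'pics/{save}.png',p[:,:,::-1])
    return p,d
def toworld(n,d):
    c=camera_params(n);R=cv2.Rodrigues(np.array(c['rvec'],float))[0];t=np.array(c['tvec'])
    v,u=np.mgrid[:d.shape[0],:d.shape[1]]
    P=np.stack([(u-c['cx'])/c['fx']*d,(v-c['cy'])/c['fy']*d,d],-1)
    return (P-t)@R
E
python3 - <<'E'
from h import *
for n in('top','scene'):
    p,d=cam(n,n+'0'); np.save(n+'0.npy',toworld(n,d))
    c=camera_params(n);R=cv2.Rodrigues(np.array(c['rvec'],float))[0];print(n,c['fx'],-R.T@np.array(c['tvec']))
s=read_state();print(s['t'],s['tool_pos'],s['orientation'],s['opening'])
E
```

```text
top 419.3971224598378 [0.40376574 0.05087885 0.98323545]
scene 375.0929596400234 [ 1.09115401 -0.29479252  0.49646621]
0.1 [ 0.20222411 -0.56468394  0.40381805] [-3.09368034e+00 -5.37140850e-01  2.02618102e-04] 0.09272996020768993
```

View pics/top0.png

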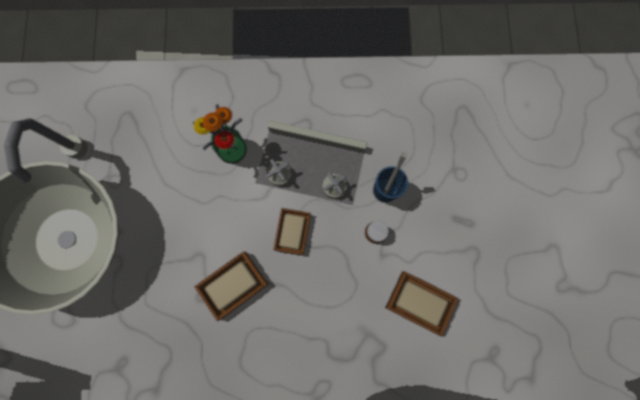

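View pics/scene0.png

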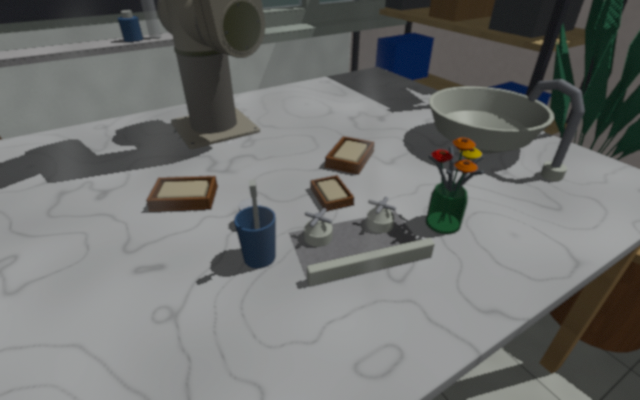

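The top view shows the small dish at (293,232), tap handles at (280,174) and (337,186), and the rail from (268,128) to (368,150). The cream jar is at (377,232), the tumbler at (390,184) and the flowers at (229,144). Both larger trays, at (231,286) and (423,303), are decoys.

```bash
cat >> h.py <<'E'
def dish(W,p,box):
    # box: world xmin,xmax,ymin,ymax
    m=(W[...,2]>.012)&(W[...,2]<.034)&(W[...,0]>box[0])&(W[...,0]<box[1])&(W[...,1]>box[2])&(W[...,1]<box[3])
    q=W[m][:,:2]; (c,s,a)=cv2.minAreaRect((q*1000).astype(np.float32)); 
    return len(q),c,s,a
E
python3 - <<'E'
from h import *
W=np.load('top0.npy')
np.set_printoptions(precision=4,suppress=True)
for n,(u,v) in dict(dish=(293,232),tapL=(280,174),tapR=(337,186),railL=(272,131),railR=(364,149),cream=(377,232),tumb=(390,184),flow=(229,150),counter=(330,260),dA=(283,210),dB=(311,213),dC=(304,254),dD=(275,249)).items(): print(n,W[v,u])
p=cv2.imread('pics/top0.png')
c=W[232,293];print('dish',dish(W,p,[c[0]-.09,c[0]+.08,c[1]-.075,c[1]+.075]))
def blob(u,v,r,z0,z1):
    c=W[v,u];m=(W[...,2]>z0)&(W[...,2]<z1)&(np.hypot(W[...,0]-c[0],W[...,1]-c[1])<r)
    return cv2.minAreaRect((W[m][:,:2]*1000).astype(np.float32)),m.sum(),W[m].mean(0)
print('L',blob(280,174,.045,.042,.065));print('R',blob(337,186,.045,.042,.065))
m=(W[...,2]>.028)&(W[...,2]<.044);
a,b=W[131,272],W[149,364]
n=(b-a)[:2]/np.linalg.norm((b-a)[:2]);
dd=(W[...,:2]-a[:2]);al=dd@n;ac=dd@np.array([-n[1],n[0]])
k=m&(np.abs(ac)<.025)&(al>-.03)&(al<.27);print('rail',cv2.minAreaRect((W[k][:,:2]*1000).astype(np.float32)),k.sum())
for nm,(u,v),z0,z1 in(('cream',(377,232),.04,.056),('tumb',(390,184),.085,.1)):print(nm,blob(u,v,.05,z0,z1))
P=cv2.imread('pics/top0.png')[110:270,190:430];cv2.imwrite('pics/crop0.png',cv2.resize(P,None,fx=3.3,fy=3.3,interpolation=cv2.INTER_CUBIC))
E
```

```text
dish [0.5025 0.1004 0.0231]
tapL [0.632  0.1266 0.0549]
tapR [ 0.6012 -0.0021  0.055 ]
railL [0.7506 0.1488 0.0099]
railR [ 0.6955 -0.0706  0.0269]
cream [ 0.4956 -0.0889  0.0468]
tumb [ 0.5987 -0.1187  0.0757]
flow [0.6825 0.2371 0.0824]
counter [0.4038 0.0509 0.9832]
dA [0.5546 0.1231 0.0201]
dB [ 0.549   0.0585 -0.0004]
dC [0.453  0.0767 0.0009]
dD [0.4646 0.1416 0.0256]
dish (1058, (505.1519470214844, 102.48108673095703), (69.90882873535156, 99.85858154296875), 78.75503540039062)
L (((642.2529296875, 131.1282958984375), (42.189491271972656, 42.96894073486328), 74.529541015625), np.int64(203), array([0.642 , 0.1313, 0.0533]))
R (((609.2720947265625, 2.228271484375), (42.33265686035156, 43.18083953857422), 74.23775482177734), np.int64(205), array([0.6089, 0.0024, 0.0532]))
rail ((732.2046508789062, 39.38043975830078), (239.14491271972656, 20.081100463867188), 75.73576354980469) 783
cream (((498.2153015136719, -91.58784484863281), (43.96792221069336, 44.76801681518555), 42.85487747192383), np.int64(337), array([ 0.4983, -0.0911,  0.0472]))
tumb (((599.6519775390625, -120.12227630615234), (69.79378509521484, 70.62550354003906), 61.32823944091797), np.int64(238), array([ 0.5994, -0.1201,  0.0929]))
```

View pics/crop0.png

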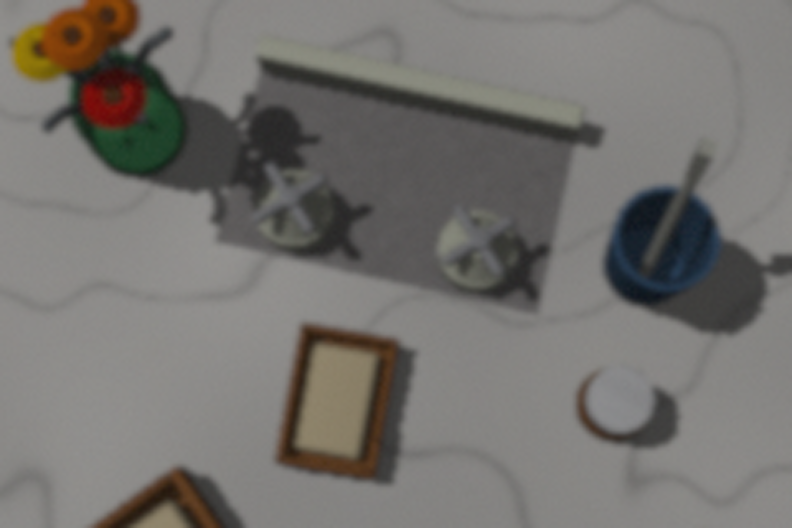

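Dish centre is about (505,102) mm with its x axis at -11°. The taps' origin is about (626,67) mm with the gap direction at -14.3°. In the tap frame that puts the dish at (-126,+5) mm, turned +3°. The sizes match those given: dish 70×100, tap spacing 133, rail 239 long. First I'll move the tool above a point behind the dish.

>>> {"op": "servo_tool", "data": {
  "increments": [
    {"slide": [448, -564, 0], "dr": [0, 0, 0.54], "jaw": 0.73},
    {"slide": [448, -564, 0], "dr": [0, 0, 0.54], "jaw": 0.73},
    {"slide": [448, -564, 0], "dr": [0, 0, 0.54], "jaw": 0.73},
    {"slide": [448, -564, 0], "dr": [0, 0, 0.54], "jaw": 0.73},
    {"slide": [448, -564, 0], "dr": [0, 0, 0.54], "jaw": 0.73},
    {"slide": [448, -564, 0], "dr": [0, 0, 0.54], "jaw": 0.73},
    {"slide": [448, -564, 0], "dr": [0, 0, 0.54], "jaw": 0.73},
    {"slide": [448, -564, 0], "dr": [0, 0, 0.54], "jaw": 0.73},
    {"slide": [448, -564, 0], "dr": [0, 0, 0.54], "jaw": 0.73},
    {"slide": [448, -564, 0], "dr": [0, 0, 0.54], "jaw": 0.73},
    {"slide": [448, -564, 0], "dr": [0, 0, 0.54], "jaw": 0.73},
    {"slide": [448, -564, 0], "dr": [0, 0, 0.54], "jaw": 0.73},
    {"slide": [448, -564, 0], "dr": [0, 0, 0.54], "jaw": 0.73},
    {"slide": [448, -564, 0], "dr": [0, 0, 0.54], "jaw": 0.73},
    {"slide": [448, -564, 0], "dr": [0, 0, 0.54], "jaw": 0.73},
    {"slide": [448, -564, 0], "dr": [0, 0, 0.54], "jaw": 0.73},
    {"slide": [448, -564, 0], "dr": [0, 0, 0.54], "jaw": 0.73},
    {"slide": [448, -564, 0], "dr": [0, 0, 0.54], "jaw": 0.73},
    {"slide": [448, -564, 0], "dr": [0, 0, 0.54], "jaw": 0.73},
    {"slide": [448, -564, 0], "dr": [0, 0, 0.54], "jaw": 0.73}
  ]
}}

```text
t: 2.1
tool_pos: [0.4339, 0.1162, 0.4048]
orientation: [3.126, -0.31, 0.001]
force: [-0.1, -0.3, -0.6]
opening: 0.0253
gripper_force: 0.0
```

>>> {"op": "servo_tool", "data": {
  "increments": [
    {"slide": [0, 0, 50], "dr": [0, 0, 0], "jaw": 0.73},
    {"slide": [0, 0, 100], "dr": [0, 0, 0], "jaw": 0.73},
    {"slide": [0, 0, 140], "dr": [0, 0, 0], "jaw": 0.73},
    {"slide": [0, 0, 170], "dr": [0, 0, 0], "jaw": 0.73},
    {"slide": [0, 0, 190], "dr": [0, 0, 0], "jaw": 0.73},
    {"slide": [0, 0, 205], "dr": [0, 0, 0], "jaw": 0.73},
    {"slide": [0, 0, 212], "dr": [0, 0, 0], "jaw": 0.73},
    {"slide": [0, 0, 212], "dr": [0, 0, 0], "jaw": 0.73},
    {"slide": [0, 0, 212], "dr": [0, 0, 0], "jaw": 0.73}
  ]
}}

```text
t: 3.0
tool_pos: [0.4344, 0.1169, 0.1935]
orientation: [-3.126, 0.308, -0.002]
force: [-0.2, 0.0, -0.7]
opening: 0.0251
gripper_force: 0.0
```

```bash
cat >> h.py <<'E'
def look(name,box):
    p,d=cam('scene',name);s=read_state();o=s['orientation']
    print('t',s['t'],'tcp',np.round(s['tool_pos'],4),'yaw',np.degrees(2*np.arctan2(o[1],o[0])),'F',np.round(s['force'],1))
    p,d=cam('top',name+'t');W=toworld('top',d);np.save('w.npy',W)
    return W,p
E
python3 - <<'E'
from h import *
W,p=look('a',0)
a=cv2.imread('pics/a.png')[150:290,250:490];b=cv2.imread('pics/at.png')[110:270,210:450]
cv2.imwrite('pics/a2.png',np.vstack([cv2.resize(a,None,fx=2,fy=2),cv2.resize(b,None,fx=2,fy=2)]))
E
```

```text
t 3.05 tcp [0.4346 0.117  0.1939] yaw 348.7420699546649 F [-0.1 -0.3  0.1]
```

View pics/a2.png

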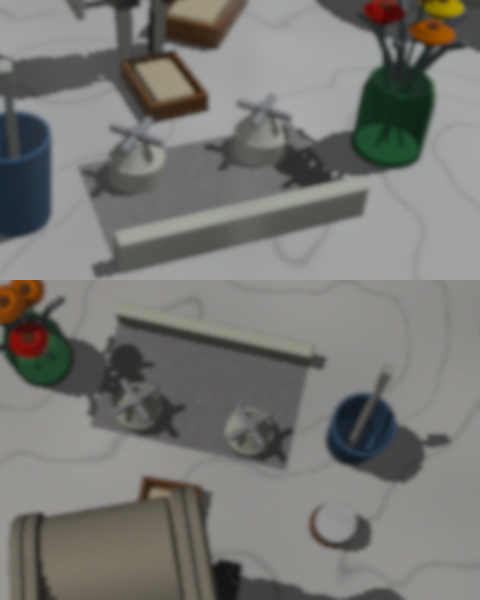

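The scene view shows both fingertips just behind the dish, near (140,45) in the upper half. The arm hides the dish from the top camera. Next I'll plan the steered push.

```bash
cat >> h.py <<'E'
O=np.array([625.8,66.7]);G=np.radians(-14.3)
def rot(a): return np.array([[np.cos(a),-np.sin(a)],[np.sin(a),np.cos(a)]])
def scene_dish():
    p,d=read_camera('scene');W=toworld('scene',d)*1000
    q=(W[...,:2]-O)@rot(G)
    m=(W[...,2]>15)&(W[...,2]<31)&(q[...,0]>-190)&(q[...,0]<97)&(abs(q[...,1])<48)
    h=cv2.cvtColor(p,cv2.COLOR_RGB2HSV)
    m&=(h[...,1]>60)&(h[...,0]<32)
    m=cv2.morphologyEx(m.astype(np.uint8),cv2.MORPH_OPEN,np.ones((2,2)))>0
    c,s,a=cv2.minAreaRect(q[m].astype(np.float32))
    return m.sum(),np.round(c,1),np.round(s,1),round(a,1),np.round([q[m].min(0),q[m].max(0)],1)
def slides(tool,poses,L=57.5):
    # tool=(x,y,yawdeg) commanded, tap frame
    for x,y,w in poses:
        r=np.radians(w);t=np.array([x,y])-L*np.array([np.cos(r),np.sin(r)])
        e=rot(np.radians(tool[2])).T@(t-np.array(tool[:2]))
        print([round(e[0],1),round(-e[1],1)],round(-np.radians(w-tool[2]),3))
E
python3 - <<'E'
from h import *
print(scene_dish())
r=np.radians(3);t=(-125.7-72.5*np.cos(r),4.8-72.5*np.sin(r),3.)
print(t)
P=np.array([(-125.7,4.8,3),(-105,4.5,-2),(-85,3,-4),(-65,1.3,-3),(-50,.3,-1),(-40,0,0),(0,0,0)])
slides(t,P)
E
```

```text
(np.int64(378), array([187.5, -85.2]), array([ 89.7, 761.4]), 73.7, array([[-174.2, -235.3],
       [ 540.2,   39.9]]))
(np.float64(-198.1006412697066), np.float64(1.0056431723865717), 3.0)
[np.float64(15.0), np.float64(0.0)] -0.0
[np.float64(35.9), np.float64(-3.6)] 0.087
[np.float64(56.0), np.float64(-3.1)] 0.122
[np.float64(75.7), np.float64(0.7)] 0.105
[np.float64(90.5), np.float64(4.4)] 0.07
[np.float64(100.4), np.float64(6.3)] 0.052
[np.float64(140.4), np.float64(8.4)] 0.052
```

>>> {"op": "servo_tool", "data": {
  "increments": [
    {"slide": [4, 0, 0], "dr": [0, 0, 0], "jaw": 0.73},
    {"slide": [8, 0, 0], "dr": [0, 0, 0], "jaw": 0.73},
    {"slide": [12, 0, 0], "dr": [0, 0, 0], "jaw": 0.73},
    {"slide": [15, 0, 0], "dr": [0, 0, 0], "jaw": 0.73},
    {"slide": [18, -0.5, 0], "dr": [0, 0, 0.012], "jaw": 0.73},
    {"slide": [21, -1, 0], "dr": [0, 0, 0.025], "jaw": 0.73},
    {"slide": [24, -1.5, 0], "dr": [0, 0, 0.037], "jaw": 0.73},
    {"slide": [27, -2.1, 0], "dr": [0, 0, 0.05], "jaw": 0.73},
    {"slide": [30, -2.7, 0], "dr": [0, 0, 0.062], "jaw": 0.73},
    {"slide": [33, -3.2, 0], "dr": [0, 0, 0.075], "jaw": 0.73},
    {"slide": [36, -3.6, 0], "dr": [0, 0, 0.087], "jaw": 0.73},
    {"slide": [36, -3.6, 0], "dr": [0, 0, 0.087], "jaw": 0.73}
  ]
}}

```text
t: 4.35
tool_pos: [0.4705, 0.1135, 0.1929]
orientation: [-3.11, 0.445, -0.001]
force: [-0.7, 0.5, -0.2]
opening: 0.025
gripper_force: 0.0
```

```bash
sed -i 's/m=cv2.morphologyEx(m.astype(np.uint8),cv2.MORPH_OPEN,np.ones((2,2)))>0/m\&=cv2.morphologyEx(m.astype(np.uint8),cv2.MORPH_OPEN,np.ones((2,2)))>0/' h.py
cat >> h.py <<'E'
def state():
    s=read_state();o=s['orientation'];q=(np.array(s['tool_pos'])[:2]*1000-O)@rot(G)
    w=(np.degrees(2*np.arctan2(o[1],o[0])-G)+180)%360-180
    print('t',s['t'],'tool tap frame',np.round(q,1),round(w,2),'z',s['tool_pos'][2],'F',np.round(s['force'],1))
E
python3 - <<'E'
from h import *
state();print(scene_dish())
E
```

```text
t 4.35 tool tap frame [-162.1    7. ] -1.97 z 0.192866401370164 F [-0.7  0.5 -0.2]
(np.int64(335), array([-99.8,   3.4]), array([67.2, 99. ]), 88.6, array([[-149.6,  -30.9],
       [ -49.6,   37. ]]))
```

```bash
python3 - <<'E'
from h import *
slides((-162.5,6.5,-2),np.array([(-100,4,-2),(-82,2.5,-3.5),(-65,1.3,-3),(-50,.3,-1),(-40,0,0)]),62)
E
```

```text
[np.float64(0.5), np.float64(0.3)] -0.0
[np.float64(18.6), np.float64(-0.4)] 0.026
[np.float64(35.6), np.float64(0.7)] 0.017
[np.float64(50.7), np.float64(3.4)] -0.017
[np.float64(60.7), np.float64(4.4)] -0.035
```

>>> {"op": "servo_tool", "data": {
  "increments": [
    {"slide": [3, 0, 0], "dr": [0, 0, 0.005], "jaw": 0.73},
    {"slide": [6, -0.1, 0], "dr": [0, 0, 0.01], "jaw": 0.73},
    {"slide": [9, -0.2, 0], "dr": [0, 0, 0.014], "jaw": 0.73},
    {"slide": [12, -0.3, 0], "dr": [0, 0, 0.018], "jaw": 0.73},
    {"slide": [15, -0.4, 0], "dr": [0, 0, 0.022], "jaw": 0.73},
    {"slide": [18.5, -0.4, 0], "dr": [0, 0, 0.026], "jaw": 0.73},
    {"slide": [22, -0.2, 0], "dr": [0, 0, 0.025], "jaw": 0.73},
    {"slide": [25.5, 0, 0], "dr": [0, 0, 0.023], "jaw": 0.73},
    {"slide": [29, 0.2, 0], "dr": [0, 0, 0.021], "jaw": 0.73},
    {"slide": [32.5, 0.5, 0], "dr": [0, 0, 0.019], "jaw": 0.73},
    {"slide": [35.5, 0.7, 0], "dr": [0, 0, 0.017], "jaw": 0.73},
    {"slide": [35.5, 0.7, 0], "dr": [0, 0, 0.017], "jaw": 0.73}
  ]
}}

```text
t: 5.6
tool_pos: [0.5044, 0.1027, 0.1927]
orientation: [3.106, -0.47, 0.002]
force: [0.0, 0.1, 0.9]
opening: 0.0252
gripper_force: 0.0
```

```bash
python3 - <<'E'
from h import *
state();print(scene_dish())
p,d=cam('scene','b');cv2.imwrite('pics/b2.png',cv2.resize(cv2.imread('pics/b.png')[150:290,250:450],None,fx=3.5,fy=3.5,interpolation=cv2.INTER_CUBIC))
E
```

```text
t 5.6 tool tap frame [-126.5    4.9] -2.91 z 0.19274515326351468 F [0.  0.1 0.9]
(np.int64(334), array([-65.2,   0.5]), array([67. , 98.8]), 87.1, array([[-114.1,  -34.3],
       [ -15.1,   35.1]]))
```

View pics/b2.png

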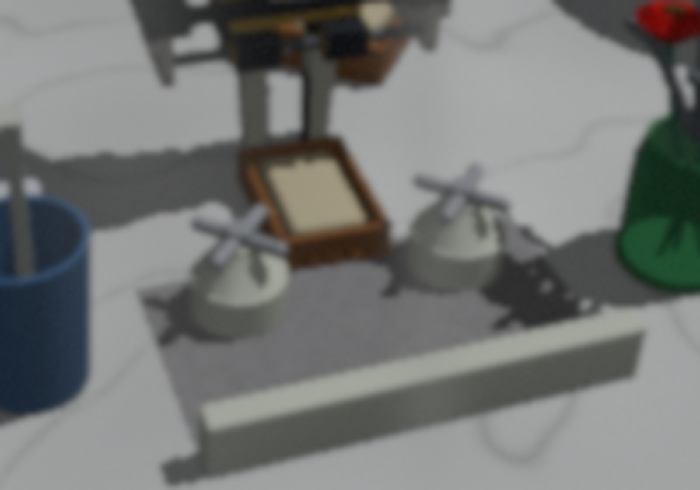

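The picture shows the dish's far end entering between the skirts, with corners at (288,262) and (388,235), and the fingers flush behind it. I'll check the scene camera's bias against the taps.

```bash
python3 - <<'E'
from h import *
W=np.load('scene0.npy')*1000;q=(W[...,:2]-O)@rot(G)
for s in(1,-1):
    m=(W[...,2]>48)&(W[...,2]<66)&(np.hypot(q[...,0],q[...,1]-67*s)<40)
    c=cv2.minAreaRect(q[m].astype(np.float32));print(c,m.sum())
m=(W[...,2]>25)&(W[...,2]<45)&(abs(q[...,0]-109)<25)&(abs(q[...,1])<135)
print(cv2.minAreaRect(q[m].astype(np.float32)),m.sum())
m=(W[...,2]>15)&(W[...,2]<31)&(np.hypot(q[...,0]+126,q[...,1]-5)<75);print(cv2.minAreaRect(q[m].astype(np.float32)))
slides((-127,4.5,-3),np.array([(-65,1,-3),(-50,.3,-1.2),(-40,0,0),(-20,0,0),(0,0,0)]),62)
E
```

```text
((2.9788360595703125, 67.15284729003906), (41.86182403564453, 42.27942657470703), 0.3278987407684326) 194
((2.2549400329589844, -65.99380493164062), (43.515174865722656, 42.30196762084961), 89.82693481445312) 222
((110.89954376220703, 0.45188140869140625), (20.272125244140625, 239.43849182128906), 0.2123224437236786) 1436
((-124.03440856933594, 5.280132293701172), (102.14408874511719, 70.24588775634766), 3.4791131019592285)
[np.float64(0.1), np.float64(0.3)] -0.0
[np.float64(15.1), np.float64(2.1)] -0.031
[np.float64(25.2), np.float64(3.2)] -0.052
[np.float64(45.2), np.float64(2.1)] -0.052
[np.float64(65.1), np.float64(1.1)] -0.052
```

```bash
python3 - <<'E'
from h import *
slides((-127.4,3.1,-3),np.array([(-67.5,0,-3),(-55,-.3,-1.3),(-45,-.1,0),(-25,0,0),(-5,0,0)]),60)
E
```

```text
[np.float64(-0.0), np.float64(-0.0)] -0.0
[np.float64(12.5), np.float64(1.4)] -0.03
[np.float64(22.5), np.float64(2.0)] -0.052
[np.float64(42.5), np.float64(0.9)] -0.052
[np.float64(62.5), np.float64(-0.2)] -0.052
```

>>> {"op": "servo_tool", "data": {
  "increments": [
    {"slide": [2.5, 0.3, 0], "dr": [0, 0, -0.006], "jaw": 0.73},
    {"slide": [5, 0.6, 0], "dr": [0, 0, -0.012], "jaw": 0.73},
    {"slide": [7.5, 0.9, 0], "dr": [0, 0, -0.018], "jaw": 0.73},
    {"slide": [10, 1.2, 0], "dr": [0, 0, -0.024], "jaw": 0.73},
    {"slide": [12.5, 1.4, 0], "dr": [0, 0, -0.03], "jaw": 0.73},
    {"slide": [15, 1.6, 0], "dr": [0, 0, -0.036], "jaw": 0.73},
    {"slide": [17.5, 1.8, 0], "dr": [0, 0, -0.042], "jaw": 0.73},
    {"slide": [20, 1.9, 0], "dr": [0, 0, -0.047], "jaw": 0.73},
    {"slide": [22.5, 2, 0], "dr": [0, 0, -0.052], "jaw": 0.73},
    {"slide": [25.5, 1.8, 0], "dr": [0, 0, -0.052], "jaw": 0.73},
    {"slide": [28.5, 1.7, 0], "dr": [0, 0, -0.052], "jaw": 0.73},
    {"slide": [31.5, 1.5, 0], "dr": [0, 0, -0.052], "jaw": 0.73},
    {"slide": [34.5, 1.4, 0], "dr": [0, 0, -0.052], "jaw": 0.73},
    {"slide": [34.5, 1.4, 0], "dr": [0, 0, -0.052], "jaw": 0.73}
  ]
}}

```text
t: 7.1
tool_pos: [0.5369, 0.0914, 0.1929]
orientation: [-3.117, 0.389, -0.001]
force: [0.3, 0.4, 0.1]
opening: 0.0254
gripper_force: 0.0
```

```bash
python3 - <<'E'
from h import *
state();print(scene_dish())
p,d=cam('scene','c');cv2.imwrite('pics/c2.png',cv2.resize(cv2.imread('pics/c.png')[150:290,250:450],None,fx=3.5,fy=3.5,interpolation=cv2.INTER_CUBIC))
E
```

```text
t 7.1 tool tap frame [-92.2   1.9] 0.07 z 0.19294998207815306 F [0.3 0.4 0.1]
(np.int64(378), array([-30.1,   0.4]), array([100.5,  67.7]), 1.7, array([[-80.7, -32.7],
       [ 19.6,  35.3]]))
```

View pics/c2.png

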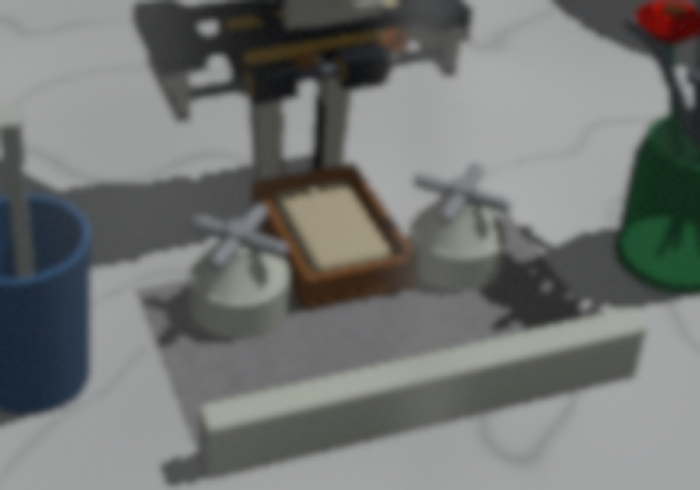

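The dish is in the gap with its far corners at (305,300) and (410,245). It is centred and square, and the contact force is about zero. I'll push straight on.

>>> {"op": "servo_tool", "data": {
  "increments": [
    {"slide": [4, 0, 0], "dr": [0, 0, 0], "jaw": 0.73},
    {"slide": [8, 0, 0], "dr": [0, 0, 0], "jaw": 0.73},
    {"slide": [12, 0, 0], "dr": [0, 0, 0], "jaw": 0.73},
    {"slide": [16, 0, 0], "dr": [0, 0, 0], "jaw": 0.73},
    {"slide": [20, 0, 0], "dr": [0, 0, 0], "jaw": 0.73},
    {"slide": [24, 0, 0], "dr": [0, 0, 0], "jaw": 0.73},
    {"slide": [28, 0, 0], "dr": [0, 0, 0], "jaw": 0.73},
    {"slide": [32, 0, 0], "dr": [0, 0, 0], "jaw": 0.73},
    {"slide": [36, 0, 0], "dr": [0, 0, 0], "jaw": 0.73},
    {"slide": [40, 0, 0], "dr": [0, 0, 0], "jaw": 0.73},
    {"slide": [44, 0, 0], "dr": [0, 0, 0], "jaw": 0.73},
    {"slide": [48, 0, 0], "dr": [0, 0, 0], "jaw": 0.73},
    {"slide": [52, 0, 0], "dr": [0, 0, 0], "jaw": 0.73},
    {"slide": [56, 0, 0], "dr": [0, 0, 0], "jaw": 0.73},
    {"slide": [60, 0, 0], "dr": [0, 0, 0], "jaw": 0.73},
    {"slide": [60, 0, 0], "dr": [0, 0, 0], "jaw": 0.73}
  ]
}}

```text
t: 8.8
tool_pos: [0.5953, 0.0765, 0.1928]
orientation: [3.117, -0.389, 0.002]
force: [0.1, 0.2, 0.2]
opening: 0.0256
gripper_force: 0.0
```

```bash
python3 - <<'E'
from h import *
state();print(scene_dish())
p,d=cam('scene','d');cv2.imwrite('pics/d2.png',cv2.resize(cv2.imread('pics/d.png')[150:290,250:450],None,fx=3.5,fy=3.5,interpolation=cv2.INTER_CUBIC))
E
```

```text
t 8.8 tool tap frame [-32.   2.] 0.07 z 0.19276661009698562 F [0.1 0.2 0.2]
(np.int64(406), array([29.6,  1.3]), array([97.9, 69.7]), 1.1, array([[-19.8, -33.4],
       [ 78.9,  36.5]]))
```

View pics/d2.png

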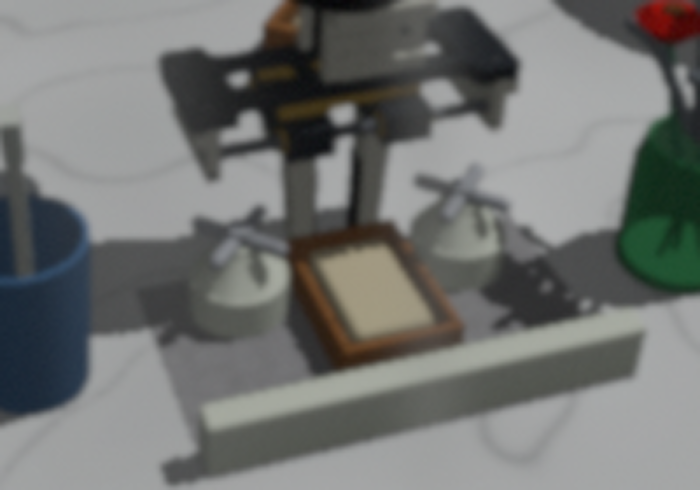

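The far end is about 23 mm short of the rail, still square and centred. I'll finish slowly and press lightly.

>>> {"op": "servo_tool", "data": {
  "increments": [
    {"slide": [3, 0, 0], "dr": [0, 0, 0], "jaw": 0.73},
    {"slide": [6, 0, 0], "dr": [0, 0, 0], "jaw": 0.73},
    {"slide": [9, 0, 0], "dr": [0, 0, 0], "jaw": 0.73},
    {"slide": [12, 0, 0], "dr": [0, 0, 0], "jaw": 0.73},
    {"slide": [14, 0, 0], "dr": [0, 0, 0], "jaw": 0.73},
    {"slide": [16, 0, 0], "dr": [0, 0, 0], "jaw": 0.73},
    {"slide": [18, 0, 0], "dr": [0, 0, 0], "jaw": 0.73},
    {"slide": [19, 0, 0], "dr": [0, 0, 0], "jaw": 0.73},
    {"slide": [20, 0, 0], "dr": [0, 0, 0], "jaw": 0.73},
    {"slide": [20, 0, 0], "dr": [0, 0, 0], "jaw": 0.73}
  ]
}}

```text
t: 9.9
tool_pos: [0.6141, 0.0718, 0.1928]
orientation: [-3.117, 0.389, -0.0]
force: [-1.1, 0.4, -0.9]
opening: 0.0246
gripper_force: 0.3
```

>>> {"op": "servo_tool", "data": {
  "increments": [
    {"slide": [0.5, 0, 0], "dr": [0, 0, 0], "jaw": 0.73},
    {"slide": [1, 0, 0], "dr": [0, 0, 0], "jaw": 0.73},
    {"slide": [1.5, 0, 0], "dr": [0, 0, 0], "jaw": 0.73},
    {"slide": [1.5, 0, 0], "dr": [0, 0, 0], "jaw": 0.73}
  ]
}}

```text
t: 10.3
tool_pos: [0.6155, 0.0715, 0.1928]
orientation: [-3.117, 0.389, -0.0]
force: [-1.6, 1.0, 0.3]
opening: 0.0251
gripper_force: 0.7
```

>>> {"op": "servo_tool", "data": {
  "increments": [
    {"slide": [0.5, 0, 0], "dr": [0, 0, 0], "jaw": 0.73},
    {"slide": [1, 0, 0], "dr": [0, 0, 0], "jaw": 0.73},
    {"slide": [1, 0, 0], "dr": [0, 0, 0], "jaw": 0.73}
  ]
}}

```text
t: 10.6
tool_pos: [0.6165, 0.0712, 0.1928]
orientation: [-3.117, 0.389, -0.0]
force: [-1.3, 1.2, 0.3]
opening: 0.025
gripper_force: 0.9
```

>>> {"op": "servo_tool", "data": {
  "increments": [
    {"slide": [0.5, 0, 0], "dr": [0, 0, 0], "jaw": 0.73},
    {"slide": [1, 0, 0], "dr": [0, 0, 0], "jaw": 0.73},
    {"slide": [1, 0, 0], "dr": [0, 0, 0], "jaw": 0.73}
  ]
}}

```text
t: 10.9
tool_pos: [0.6174, 0.071, 0.1928]
orientation: [3.117, -0.389, 0.0]
force: [-2.2, 0.8, 1.6]
opening: 0.0251
gripper_force: 1.0
```

```bash
python3 - <<'E'
from h import *
state();print(scene_dish())
E
```

```text
t 10.9 tool tap frame [-9.2  2.1] 0.08 z 0.19276365852756033 F [-2.2  0.8  1.6]
(np.int64(283), array([46.4,  1.6]), array([69.1, 85.7]), 89.5, array([[  3.6, -33. ],
       [ 89.5,  36.2]]))
```

>>> {"op": "servo_tool", "data": {
  "increments": [
    {"slide": [0.5, 0, 0], "dr": [0, 0, 0], "jaw": 0.73},
    {"slide": [1, 0, 0], "dr": [0, 0, 0], "jaw": 0.73},
    {"slide": [1, 0, 0], "dr": [0, 0, 0], "jaw": 0.73}
  ]
}}

```text
t: 11.25
tool_pos: [0.6184, 0.0707, 0.1928]
orientation: [3.117, -0.389, 0.0]
force: [-3.0, 0.1, 0.3]
opening: 0.025
gripper_force: 1.2
```

>>> {"op": "servo_tool", "data": {
  "increments": [
    {"slide": [0.5, 0, 0], "dr": [0, 0, 0], "jaw": 0.73},
    {"slide": [1, 0, 0], "dr": [0, 0, 0], "jaw": 0.73},
    {"slide": [1, 0, 0], "dr": [0, 0, 0], "jaw": 0.73}
  ]
}}

```text
t: 11.55
tool_pos: [0.6188, 0.0707, 0.1928]
orientation: [-3.117, 0.389, 0.003]
force: [-7.8, 1.1, 5.8]
opening: 0.0254
gripper_force: 3.8
```

The force has risen to 8 N and the tool is stalling, so the dish has met the rail. I'll add one more small press to seat it square.

>>> {"op": "servo_tool", "data": {
  "increments": [
    {"slide": [0.5, 0, 0], "dr": [0, 0, 0], "jaw": 0.73},
    {"slide": [1, 0, 0], "dr": [0, 0, 0], "jaw": 0.73},
    {"slide": [1, 0, 0], "dr": [0, 0, 0], "jaw": 0.73}
  ]
}}

```text
t: 11.85
tool_pos: [0.6192, 0.0706, 0.1928]
orientation: [3.117, -0.388, -0.006]
force: [-12.1, 2.0, 10.1]
opening: 0.0252
gripper_force: 6.3
```

```bash
python3 - <<'E'
from h import *
state();print(read_state()['wrist_torque'])
E
```

```text
t 11.85 tool tap frame [-7.4  2.2] 0.09 z 0.1927872898693985 F [-12.1   2.   10.1]
[ 0.42078363  2.12565031 -0.01616372]
```

Seated, with no twist at the wrist (z moment about 0). Now I'll back off, rise, and pull clear.

>>> {"op": "servo_tool", "data": {
  "increments": [
    {"slide": [-2, 0, 0], "dr": [0, 0, 0], "jaw": 0.73},
    {"slide": [-6, 0, 0], "dr": [0, 0, 0], "jaw": 0.73},
    {"slide": [-15, 0, 0], "dr": [0, 0, 0], "jaw": 0.73},
    {"slide": [-30, 0, 0], "dr": [0, 0, 0], "jaw": 0.73},
    {"slide": [-50, 0, 0], "dr": [0, 0, 0], "jaw": 0.73},
    {"slide": [-70, 0, 0], "dr": [0, 0, 0], "jaw": 0.73},
    {"slide": [-80, 0, -30], "dr": [0, 0, 0], "jaw": 0.73},
    {"slide": [-90, 0, -75], "dr": [0, 0, 0], "jaw": 0.73},
    {"slide": [-110, 0, -120], "dr": [0, 0, 0], "jaw": 0.73},
    {"slide": [-140, 0, -160], "dr": [0, 0, 0], "jaw": 0.73},
    {"slide": [-170, 0, -195], "dr": [0, 0, 0], "jaw": 0.73},
    {"slide": [-200, 0, -210], "dr": [0, 0, 0], "jaw": 0.73},
    {"slide": [-200, 40, -210], "dr": [0, 0, 0], "jaw": 0.73},
    {"slide": [-200, 90, -210], "dr": [0, 0, 0], "jaw": 0.73},
    {"slide": [-200, 140, -210], "dr": [0, 0, 0], "jaw": 0.73},
    {"slide": [-200, 190, -210], "dr": [0, 0, 0], "jaw": 0.73},
    {"slide": [-200, 240, -210], "dr": [0, 0, 0], "jaw": 0.73},
    {"slide": [-200, 290, -210], "dr": [0, 0, 0], "jaw": 0.73},
    {"slide": [-200, 290, -210], "dr": [0, 0, 0], "jaw": 0.73},
    {"slide": [-200, 290, -210], "dr": [0, 0, 0], "jaw": 0.73}
  ]
}}

```text
t: 13.85
tool_pos: [0.3544, -0.1627, 0.4026]
orientation: [-3.116, 0.396, -0.001]
force: [1.0, 0.8, 0.1]
opening: 0.0251
gripper_force: 0.0
```

```bash
python3 - <<'E'
from h import *
state();print(scene_dish())
p,d=cam('top','e');W=toworld('top',d)*1000;q=(W[...,:2]-O)@rot(G)
m=(W[...,2]>12)&(W[...,2]<30)&(q[...,0]>-30)&(q[...,0]<98)&(abs(q[...,1])<48)
h=cv2.cvtColor(p,cv2.COLOR_RGB2HSV);m&=(h[...,1]>60)&(h[...,0]<32)
print(cv2.minAreaRect(q[m].astype(np.float32)),m.sum())
for nm,(u,v),z0,z1 in(('cream',(377,232),40,56),('tumb',(390,184),85,100)):
    c=W[v,u];k=(W[...,2]>z0)&(W[...,2]<z1)&(np.hypot(W[...,0]-c[0],W[...,1]-c[1])<50);print(nm,cv2.minAreaRect(W[k][:,:2].astype(np.float32))[0])
cv2.imwrite('pics/e2.png',cv2.resize(p[100:260,190:430,::-1],None,fx=3.3,fy=3.3,interpolation=cv2.INTER_CUBIC))
E
```

```text
t 13.85 tool tap frame [-206.3 -289.3] -0.17 z 0.4025526418419391 F [1.  0.8 0.1]
(np.int64(258), array([47. ,  0.9]), array([85.1, 68. ]), 0.6, array([[  4.2, -33. ],
       [ 89.2,  35.3]]))
((49.03793716430664, 1.78155517578125), (97.90347290039062, 70.38414001464844), 0.1910296380519867) 978
cream (498.0555419921875, -91.37513732910156)
tumb (599.4850463867188, -119.96977233886719)
```

View pics/e2.png

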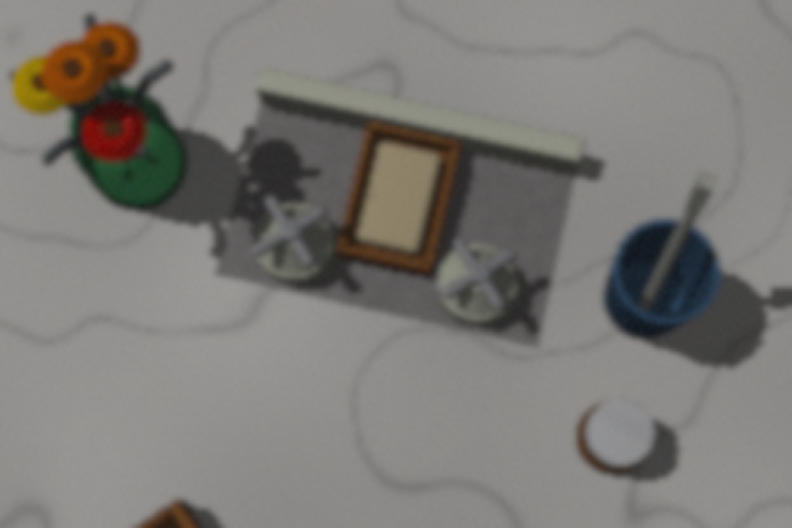

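The dish stands between the taps with its far end against the rail at (372,125)–(458,142), turned only 0.2°. The bystanders haven't moved and the arm is clear, so I'll hand the job in.

```bash
python3 -c "from plant import *;print(close_job())"
```

```text
the job is handed in; nothing more can be done
None
```

I pushed the soap dish flat through the gap until it sat against the rail, square to within about 0.2°. The cream jar, tumbler and flowers were left where they stood, and I handed the job in at about 14 s of robot time.

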